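Open the collimator for a sighting

ROBOT

A 6-joint arm with a two-finger parallel gripper is mounted at the origin on the work surface. World frame = base frame: x ahead of the robot, y to its left, z up, the work surface at z = 0. Lengths are in m, angles in degrees, forces in N, time in s.
With the tool pointing down it reaches from about 0.325 to 0.9 m from the base axis. Payload 6.1 kg.
Tool frame: the origin (TCP) lies on the centre line of the jaws, within the pads' length; the fingertips stand 22 mm ahead of it and the grasp point (between the pads) lies 3 mm ahead of it; z points along the fingers, y is the line along which they close (so a half turn about z gives the same grasp; the last joint's range is limited). The gripper opens to 87 mm and grips with 3 to 60 N. Pads are 19 mm wide; open, the fingers measure 117 mm over their backs; the gripper's body (75 mm by 190 mm) begins 51 mm behind the grasp point.
Start: joints at [-70.651, 12.628, 87.462, -0, 79.91, -7.225], TCP at [0.28, -0.559, 0.245] pointing down, gripper open.
Joint ranges: [-170.65, 170.65], [-52.31, 119.04], [5.05, 147.46], [-71.25, 251.25], [11.57, 151.72], [-153.62, 153.62]. Speed limits (degrees/s): [147.25, 147.25, 172.46, 180, 180, 180].

INTERFACE

Orientations are given as a 3x3 rotation matrix whose columns are the frame's x, y, z axes.
In Python, from bench import robot, get_image, camera_model gives the robot as it stands.
- The arm moves only by the shell command python3 -m jog 'ROWS' [OPENING] [FORCE]. ROWS is a JSON object of lists of equal length, an entry for each row: "dp": the shift along the world's x, y, z in mm, a list of three; "angular": the turn, a rotation vector about the world's x, y, z in rad, a list of three. In form: {"dp": [[tx, ty, tz], ...], "angular": [[wx, wy, wz], ...]}. A call has exactly 10 rows; each row shifts and turns the commanded pose from where the row before left it; what a row does not reach is not made up. A row lasts 1/10 s, in which the tool goes at most 50 mm and 8.59 degrees, less where a joint would pass 70% of its speed; a pose out of reach is approached as far as the arm can. A call is refused whole if a number of a shift passes 50 or a number of a turn 0.15, either way. A call with a gripper value outside its range is refused whole. OPENING is the opening, from 0 (shut) to 1 (fully open), set as the call begins (- or left out, the last holds). The fingers move at their own pace and stop on an object; FORCE is the grip in N (left out, the last holds). Time passes only in rows, so rows that do not move let the fingers close, or fill a call up. It gives the time, the measured TCP pose, the force, the opening and the grip force at its end, in the units of the state.
- robot.read_state(): the state, without advancing time (a new reading comes with each control period).
- get_image(name): name is "scene" or "top"; returns (picture, depth): 400x640x3 uint8, red, green, blue; 400x640 float32, m along the optical axis (not along the pixel's ray), 0 where there is no reading.
- camera_model(name): a dict with "vfov" (degrees; the focal length in pixels is half the picture's height over the tangent of half this angle, whatever the lens; pixels are square), "cx", "cy" (the principal point, pixels), "world_from_camera" (4x4, takes a point from camera to world coordinates). Camera axes: x right, y up, looking along -z (the intrinsics and any distortion apply to the point x, -y, -z); pixel columns grow to the right and rows downward; lengths in m; the calibration is good to about 2 mm. A picture is of the moment at which its call begins. camera_model takes no time and is no camera call.
- robot.job_done(): hands the job in; it is judged then, once.
The state is a dict: "t": time; "qpos": joint angles; "dq": joint speeds; "effort": joint torques, N m; "tool_pos": TCP position; "tool_rot": TCP orientation; "wrist_force": force on the tool from outside, world axes, zero at the start; "moment": the same for the moment, N m; "opening": finger opening in m; "grip_force": force on a finger pad.
Only numpy, scipy, OpenCV 4.12 (cv2) and the standard library are available. Lean on these libraries where they do the work, as an engineer would, in place of code of your own. Each camera call takes 0.05 s, during which the arm holds its last target. There are 200 camera calls.

TASK

Get the bench collimator ready for a sighting: wind the brass key of the lamp timer clockwise, in several part turns, until its black pointer stands well inside the green band, leaving the shutter shut meanwhile. Then grip the teal shutter handle, pull the sprung slide out until its black pointer stands level with the middle of the red marker on the ruler, and finish while still gripping it and holding it there. Do not push the red marker along, and leave the tribrach, meter, eyepiece and screwdriver where they lie.

Things in the scene. Friction and masses are not known exactly. Their poses are not given: they have to be found in the camera images.
- timer: Clockwork lamp timer, fixed to the table: grey box 120 x 120 x 56 mm high with a white round dial on top (top at z = 59 mm). Origin at the centre of its underside; its z axis is the key's upright axis. The dial's zero lies on its own -x side. A green band on the dial rim covers key values 2.90 to 3.80 rad, i.e. about its own +x side.
- key (a joint): Turn of the timer key in rad: grows as the key is turned clockwise seen from above, range 0 (unwound stop) to 4.7 (stop). It starts between 0 and 0.8. It is sprung (0.008 N m per rad towards 0) but a friction brake of 0.05 N m keeps it where it is left; winding takes about 0.1 N m. The middle of the green band is 3.35.
- key_grip (a point): Where to grip the brass wing of the key: centre of a flat upright wing 40 mm long, 8 mm thick, from 74 to 104 mm above the table; the point is on the turning axis, 91 mm above the table. It turns with the key: its x axis runs along the wing (grip the wing across, along its y axis), and its -x points the way of the black pointer (7 mm wide), which reaches 40 mm from the axis, 64 mm above the table at its top, over the dial. Nothing near stands as high as the wing's grip.
- collimator: Bench collimator, fixed to the table: yellow tube 72 mm across along its own x axis with its axis at 62 mm height, 300 mm overall, with an ochre shutter housing 50 x 130 mm, 102 mm high (the tallest part), at its middle. Origin on the table under the middle of the tube. Out of the housing, along its own -y axis, runs a metal bed 36 mm high with the shutter slide on it and, on its +x side, a white ruler rail (also 36 mm high) with the red marker.
- slide (a joint): How far the shutter slide is pulled out, m: 0 shut (home), grows along the collimator's own -y, stop at 0.095. A spring pulls it home with 3.2 N at 0, plus 70 N per m; let go, it slides home.
- handle (a point): Where to grip the slide's teal handle: an upright plate 30 mm wide (along the collimator's x), 10 mm thick (along its y, the pull direction), from 46 to 108 mm above the table; the point is at its middle, 85 mm above the table. At home it is 105 mm from the collimator's origin, with 45 mm free between it and the housing. Its axes are the collimator's.
- pointer (a point): Tip of the slide's black pointer (4 mm wide), which sticks out over the ruler at 42 mm height, in the plane of the handle: 33 mm from the handle's middle along the collimator's +x. Moves with the slide.
- mark (a point): Middle of the top of the red marker (12 mm along the pull direction, 24 mm across, top 46 mm above the table) that rides on the ruler rail with 1.5 N friction; its axes are the collimator's. The slide must be pulled until pointer and marker have the same y in the collimator's axes: 35 to 75 mm of travel, differing from start to start.
- tribrach_mid (a point): Bystander: loose black and yellow tribrach, 96 mm across, 48 mm high; point at half height.
- meter_mid (a point): Bystander: loose white hand-held meter 55 x 140 x 22 mm; point at its centre.
- eyepiece_mid (a point): Bystander: loose teal eyepiece standing upright, 38 mm across, 56 mm high; point at half height.
- screwdriver_grip (a point): Bystander: loose screwdriver lying on the table; point on its handle.
Not all that is in view belongs to the job. Several things have the shape of the timer; the one meant has the colours described above.

How it is judged (in metres and radians):
On the way, in this order (a step that is already met when the one before it is completed fails the run):
1. the timer key is wound until its pointer is in the green band, the shutter slide still home (value of joint key between 2.9 and 3.8 rad and value of joint slide below 0.008 m), for 0.2 s.
2. the slide is held by the gripper with its pointer level with the red marker (y of pointer in the frame of mark between -0.006 and 0.006 m and contact force between the fingers and slide above 1.5 N), for 0.3 s.
At the end, for the whole second after the job is handed in: The robot is still holding the slide: the fingers press on it with more than 1.5 N, it stands still (under 10 mm/s) and its pointer is within 6 mm of the red marker's middle along the pull, that is, within the marker's width; the timer key still stands in the green band (2.9 to 3.8 rad) (all of step 2 and value of joint key between 2.9 and 3.8 rad and velocity of joint slide between -0.01 and 0.01 m/s); the arm keeps its last pose, push and grip.
It fails at once if the red marker is pushed along (more than 6 mm) (distance of mark from where it was at the start of the episode above 0.006 m).
It fails at once if a bystander is shifted by more than 20 mm (distance of any of tribrach_mid, meter_mid, eyepiece_mid, screwdriver_grip from where it was at the start of the episode above 0.02 m).
It also fails if it takes over 67 s, if anything falls off the work surface, if the arm or the gripper's body presses on something with over 40 N, if the wrist force passes 120 N, or if a joint passes its speed limit or range.

## Working session

There is one attempt and no reset: what is moved stays moved. The work goes in short steps, Python scripts to look and compute and a shell command to move; the robot and the scene stay as the last step left them, time stands still between calls to the robot, and variables do not carry over. Pictures are saved under pics/ and viewed, at most 10 in all, crops included, and the job is handed in when it is done.

```bash
mkdir -p pics
cat > h.py <<'E'
import numpy as np, cv2
from bench import robot,get_image,camera_model
def grab(n,tag):
    p,d=get_image(n); cv2.imwrite(f'pics/{tag}.png',p[:,:,::-1]); np.savez(f'{tag}.npz',p=p,d=d); return p,d
def ray(n,uv,z):
    "pixel -> world on plane z"
    m=camera_model(n); f=200/np.tan(np.radians(m['vfov']/2)); T=np.array(m['world_from_camera'])
    uv=np.atleast_2d(uv).astype(float)
    if m.get('distortion') is not None: print('dist',m['distortion'])
    c=np.c_[(uv[:,0]-m['cx'])/f,-(uv[:,1]-m['cy'])/f,-np.ones(len(uv))]@T[:3,:3].T
    o=T[:3,3]; return o+c*((z-o[2])/c[:,2])[:,None]
E
python3 - <<'E'
from h import *
for n in('scene','top'):
    grab(n,n+'0'); print(n,camera_model(n))
E
```

```text
scene {'vfov': 42.69897868518699, 'cx': 317.0145136757308, 'cy': 195.48529571242443, 'world_from_camera': array([[ 0.67480764, -0.47845473,  0.56188586,  1.32728124],
       [ 0.73782408,  0.42106834, -0.52755766, -0.76972805],
       [ 0.01582011,  0.77057286,  0.63715555,  1.01323316],
       [ 0.        ,  0.        ,  0.        ,  1.        ]])}
top {'vfov': 42.214615258227504, 'cx': 317.8037176416117, 'cy': 195.85407084340292, 'world_from_camera': array([[-0.02023816,  0.99463962, -0.10140243,  0.36841358],
       [-0.99956658, -0.0179604 ,  0.02332552,  0.02640715],
       [ 0.02137926,  0.10183055,  0.994572  ,  1.44344027],
       [ 0.        ,  0.        ,  0.        ,  1.        ]])}
```

View pics/top0.png

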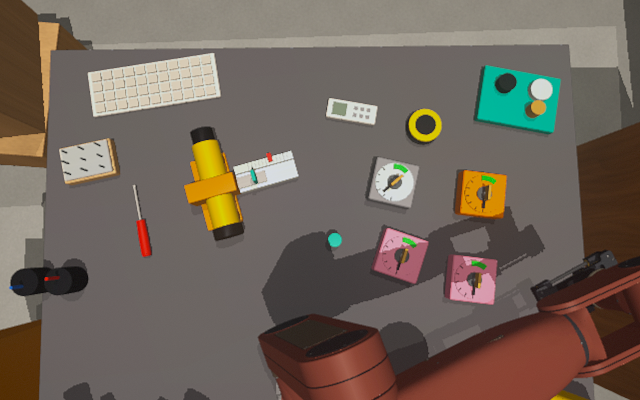

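View pics/scene0.png

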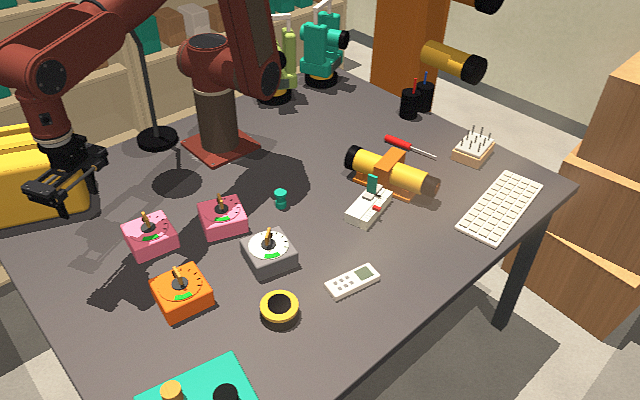

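The top view shows the grey timer at about (394,183) and the collimator at (216,185). Its bed runs right to (297,170), with the teal handle at (254,176) and the red marker at (269,157). I'll look at enlarged crops next.

Run:
```python
from h import *
p=np.load('top0.npz')['p']
a=cv2.resize(p[145:215,180:305],None,fx=5,fy=5,interpolation=2); b=cv2.resize(p[150:215,362:427],None,fx=5.0,fy=5.0,interpolation=2)
c=np.zeros((a.shape[0]+b.shape[0],a.shape[1],3),np.uint8); c[:a.shape[0]]=a; c[a.shape[0]:,:b.shape[1]]=b
c=c[:600]; cv2.imwrite('pics/crop0.png',c[:,:,::-1])
h=cv2.cvtColor(p,cv2.COLOR_RGB2HSV)
def mask(lo,hi,box):
    m=cv2.inRange(h,lo,hi); k=np.zeros_like(m); x0,y0,x1,y1=box; k[y0:y1,x0:x1]=m[y0:y1,x0:x1]; return k
def cen(m): y,x=np.nonzero(m); return np.array([x.mean(),y.mean()]),len(x)
def rep(nm,m,z):
    c,n=cen(m); print(nm,c.round(1),n,ray('top',c,z)[0].round(4)); return c
rep('marker',mask((0,150,120),(8,255,255),(255,145,285,170)),.046)
rep('marker2',mask((172,150,120),(180,255,255),(255,145,285,170)),.046)
rep('teal',mask((75,100,60),(95,255,255),(240,160,265,190)),.09)
rep('green',mask((45,120,80),(75,255,255),(365,150,425,215)),.059)
m=mask((0,0,200),(180,40,255),(365,150,425,215)); y,x=np.nonzero(m); 
pts=cv2.convexHull(np.c_[x,y].astype(np.int32)); e=cv2.fitEllipse(pts); print('dial',e,ray('top',e[0],.059))
m=mask((18,150,120),(32,255,255),(180,120,250,245)); y,x=np.nonzero(m); r=cv2.minAreaRect(np.c_[x,y].astype(np.float32)); print('yellow',r)
o=mask((12,150,60),(18,255,255),(180,150,245,215)); print(cen(o))
```

```text
marker [269.  156.4] 34 [0.6213 0.1246 0.046 ]
marker2 [nan nan] 0 [nan nan nan]
teal [253.4 176. ] 54 [0.562 0.163 0.09 ]
green [400.1 167.6] 62 [ 0.5826 -0.2307  0.059 ]
dial ((394.0604553222656, 181.5599365234375), (36.92070770263672, 38.04805374145508), 128.8600616455078) [[ 0.5446721  -0.21297172  0.059     ]]
yellow ((209.11537170410156, 184.42308044433594), (88.05661010742188, 49.6414794921875), 74.74488067626953)
(array([218.88926174, 188.9966443 ]), 298)<stdin>:9: RuntimeWarning: Mean of empty slice.
  ret = ret.dtype.type(ret / rcount)
```

View pics/crop0.png

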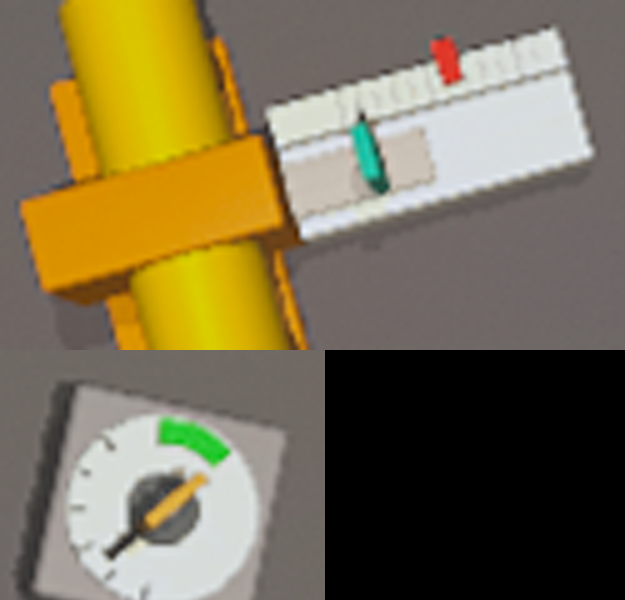

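The enlarged crop shows the pointer at about 0.64 rad, in the lower left, and the green band at the upper right. It also gives the bed edges, the handle and the marker. I'll turn these into moves.

Run:
```python
from h import *
A=lambda x,y:(180+x/5-.4,145+y/5-.4)
B=lambda x,y:(362+x/5-.4,150+(y-350)/5-.4)
w=lambda uv,z:ray('top',uv,z)[0]
ang=lambda v:np.degrees(np.arctan2(v[1],v[0]))
pd=w(A(555,28),.036)-w(A(270,105),.036); print('bed edge',ang(pd),np.linalg.norm(pd))
pd2=w(A(592,157),.036)-w(A(302,238),.036); print('edge2',ang(pd2))
u=(pd+pd2)[:2]; u/=np.linalg.norm(u); n=np.array([-u[1],u[0]]) # collimator +x = ccw 90 of -y
print('u',u,'+x',n)
mk=w(A(447,60),.046); pt=w(A(360,112),.042); ht=w(A(364,124+0),.108)
print('marker',mk,'ptr',pt,'travel',(mk-pt)[:2]@u, 'across',(mk-pt)[:2]@n)
for q in((356,124),(372,124),(380,190)): print('handle?',w(A(*q),.108))
# timer
cs=[w(B(78,385),.056),w(B(285,435),.056)]; e=cs[1]-cs[0]; print('box top edge',ang(e)+90,np.linalg.norm(e))
m=(cs[0]+cs[1])/2; en=e[:2]/np.linalg.norm(e[:2]); print('centre from edge',m[:2]+60e-3*np.array([en[1],-en[0]]) if en[1]<0 else 0)
w1,w2=w(B(143,528),.104),w(B(207,475),.104); print('wing',w1,w2,(w1+w2)/2,ang(w1-w2),np.linalg.norm(w1-w2))
tip=w(B(107,554),.064); print('tip',tip)
s=robot.read_state(); print(np.array(s['tool_rot']).round(3),s['tool_pos'])
```

```text
bed edge -75.58024900953833 0.16163971280710332
edge2 -75.23251702669047
u [ 0.25198327 -0.96773159] +x [0.96773159 0.25198327]
marker [0.62089835 0.12457653 0.046     ] ptr [0.59366028 0.1725343  0.042     ] travel 0.05327378135978281 across 0.01427458442413199
handle? [0.57678371 0.16777111 0.108     ]
handle? [0.57664317 0.15947907 0.108     ]
handle? [0.54200332 0.15561034 0.108     ]
box top edge -14.70461181308174 0.11579424377149833
centre from edge [ 0.54154054 -0.21066127]
wing [ 0.52953703 -0.19473364  0.104     ] [ 0.55690358 -0.22933373  0.104     ] [ 0.54322031 -0.21203368  0.104     ] 128.34183511643496 0.04411455824147411
tip [ 0.52062124 -0.18144461  0.064     ]
[[ 0.894  0.447 -0.001]
 [ 0.447 -0.894  0.002]
 [ 0.    -0.002 -1.   ]] [ 0.27940549 -0.5584808   0.24353847]
```

```bash
python3 -m jog '{"dp":[[26,35,-4],[26,35,-4],[26,35,-4],[26,35,-4],[26,35,-4],[26,35,-4],[26,35,-4],[26,35,-4],[26,35,-4],[26,35,-4]],"angular":[[0,0,0.14],[0,0,0.14],[0,0,0.14],[0,0,0.14],[0,0,0.14],[0,0,0.14],[0,0,0.14],[0,0,0.14],[0,0,0.14],[0,0,0.14]]}' 0.6 30; python3 -c "
from bench import robot
import numpy as np
s=robot.read_state();R=np.array(s['tool_rot']);print(s['tool_pos'],np.degrees(np.arctan2(R[1,1],R[0,1])),R.round(3),s['qpos'])"
```

```text
t: 1.1
tool_pos: [0.5402, -0.2072, 0.204]
tool_rot: [[-0.294, 0.956, -0.0], [0.956, 0.294, 0.0], [0.0, -0.0, -1.0]]
wrist_force: [0.5, -0.4, -0.7]
opening: 0.0523
grip_force: 0.0
[ 0.54017648 -0.20722437  0.20404549] 17.117721614338517 [[-0.294  0.956 -0.   ]
 [ 0.956  0.294  0.   ]
 [ 0.    -0.    -1.   ]] [-2.87949258e+01  8.16214744e+00  9.69994903e+01 -2.00967931e-03
  7.48686129e+01 -4.59121184e+01]
```

```bash
python3 -m jog '{"dp":[[1,-2,0],[1,-2,0],[1,-1,0],[0,0,-18],[0,0,-18],[0,0,-18],[0,0,-18],[0,0,-18],[0,0,-18],[0,0,0]],"angular":[[0,0,0.12],[0,0,0.12],[0,0,0.12],[0,0,0],[0,0,0],[0,0,0],[0,0,0],[0,0,0],[0,0,0],[0,0,0]]}' 0.5
python3 - <<'E'
from h import *
p,_=grab('scene','scene1'); c=cv2.resize(p[200:300,200:330],None,fx=5,fy=5,interpolation=2); cv2.imwrite('pics/c1.png',c[:,:,::-1])
E
```

```text
t: 2.1
tool_pos: [0.5402, -0.2127, 0.0932]
tool_rot: [[-0.608, 0.794, -0.006], [0.794, 0.608, 0.003], [0.006, -0.003, -1.0]]
wrist_force: [-0.7, -0.5, 0.3]
opening: 0.0438
grip_force: 0.0
```

View pics/c1.png

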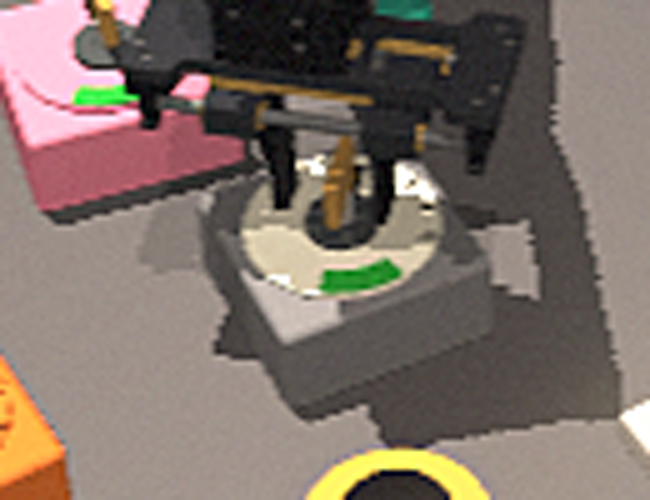

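The brass wing, at crop (340,185), stands between the open fingers and is aligned. I'll close on it and watch the force.

```bash
python3 -m jog '{"dp":[[2,0,1],[0,0,0],[0,0,0],[0,0,0],[0,0,0],[0,0,0],[0,0,0],[0,0,0],[0,0,0],[0,0,0]],"angular":[[0,0,0],[0,0,0],[0,0,0],[0,0,0],[0,0,0],[0,0,0],[0,0,0],[0,0,0],[0,0,0],[0,0,0]]}' 0 25
```

```text
t: 3.15
tool_pos: [0.5455, -0.2136, 0.098]
tool_rot: [[-0.608, 0.794, 0.002], [0.794, 0.608, 0.0], [-0.001, 0.002, -1.0]]
wrist_force: [3.4, 3.1, 1.4]
opening: 0.0097
grip_force: 25.0
```

```bash
python3 -m jog '{"dp":[[0,0,0],[0,0,0],[0,0,0],[0,0,0],[0,0,0],[0,0,0],[0,0,0],[0,0,0],[0,0,0],[0,0,0]],"angular":[[0,0,-0.1],[0,0,-0.1],[0,0,-0.1],[0,0,-0.1],[0,0,-0.1],[0,0,-0.1],[0,0,-0.1],[0,0,-0.1],[0,0,-0.1],[0,0,0]]}'
```

```text
t: 4.15
tool_pos: [0.5446, -0.2138, 0.098]
tool_rot: [[0.245, 0.969, -0.0], [0.969, -0.245, 0.0], [0.0, -0.0, -1.0]]
wrist_force: [0.2, 2.7, 3.9]
opening: 0.0098
grip_force: 25.0
```

```bash
python3 -m jog '{"dp":[[0,0,0],[0,0,0],[0,0,0],[0,0,0],[0,0,0],[0,0,0],[0,0,0],[0,0,0],[0,0,0],[0,0,0]],"angular":[[0,0,-0.1],[0,0,-0.1],[0,0,-0.1],[0,0,-0.1],[0,0,-0.1],[0,0,-0.1],[0,0,-0.1],[0,0,-0.1],[0,0,-0.1],[0,0,0]]}'
python3 -m jog '{"dp":[[0,0,0],[0,0,0],[0,0,0],[0,0,0],[0,0,0],[0,0,0],[0,0,0],[0,0,0],[0,0,0],[0,0,0]],"angular":[[0,0,0],[0,0,0],[0,0,0],[0,0,0],[0,0,0],[0,0,0],[0,0,0],[0,0,0],[0,0,0],[0,0,0]]}' 0.4
python3 - <<'E'
from h import *
print(robot.read_state()['qpos'])
p,_=grab('scene','scene2'); c=cv2.resize(p[200:300,200:330],None,fx=5,fy=5,interpolation=2); cv2.imwrite('pics/c2.png',c[:,:,::-1])
E
```

```text
t: 5.15
tool_pos: [0.5438, -0.2132, 0.0979]
tool_rot: [[0.911, 0.412, -0.002], [0.412, -0.911, 0.001], [-0.001, -0.002, -1.0]]
wrist_force: [-3.2, 5.6, 6.8]
opening: 0.0094
grip_force: 25.0
t: 6.15
tool_pos: [0.5446, -0.214, 0.0975]
tool_rot: [[0.912, 0.411, 0.0], [0.411, -0.912, 0.0], [0.0, -0.0, -1.0]]
wrist_force: [-0.3, 0.4, 0.3]
opening: 0.0348
grip_force: 0.0
[-2.91697584e+01  1.57411110e+01  1.00486754e+02  1.67845594e-03
  6.37712341e+01  3.65458813e+01]
```

View pics/c2.png

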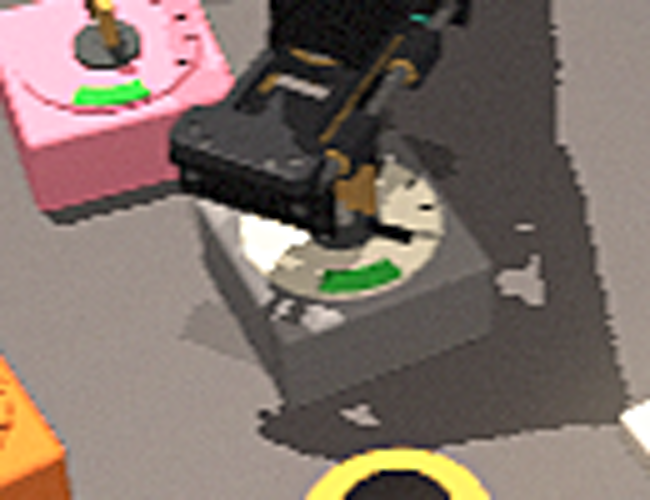

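The pointer is clearly visible on the dial with its tip at crop (408,238), about 0.9 rad short of the band centre. I'll regrip for the last part turn.

```bash
python3 -m jog '{"dp":[[-1,1,0],[0,0,0],[0,0,0],[0,0,0],[0,0,0],[0,0,0],[0,0,0],[0,0,0],[0,0,0],[0,0,0]],"angular":[[0,0,0],[0,0,0],[0,0,0],[0,0,0],[0,0,0],[0,0,0],[0,0,0],[0,0,0],[0,0,0],[0,0,0]]}' 0 25
python3 -m jog '{"dp":[[0,0,0],[0,0,0],[0,0,0],[0,0,0],[0,0,0],[0,0,0],[0,0,0],[0,0,0],[0,0,0],[0,0,0]],"angular":[[0,0,-0.1],[0,0,-0.1],[0,0,-0.1],[0,0,-0.1],[0,0,-0.1],[0,0,-0.1],[0,0,-0.1],[0,0,-0.1],[0,0,-0.1],[0,0,0]]}'
python3 -m jog '{"dp":[[0,0,0],[0,0,0],[0,0,0],[0,0,0],[0,0,0],[0,0,0],[0,0,0],[0,0,0],[0,0,0],[0,0,0]],"angular":[[0,0,0],[0,0,0],[0,0,0],[0,0,0],[0,0,0],[0,0,0],[0,0,0],[0,0,0],[0,0,0],[0,0,0]]}' 0.4
python3 - <<'E'
from h import *
print(robot.read_state()['qpos'])
p,_=grab('scene','scene3'); c=cv2.resize(p[200:300,200:330],None,fx=5,fy=5,interpolation=2); cv2.imwrite('pics/c3.png',c[:,:,::-1])
E
```

```text
t: 7.2
tool_pos: [0.5436, -0.213, 0.0975]
tool_rot: [[0.912, 0.411, -0.0], [0.411, -0.912, -0.0], [-0.0, -0.0, -1.0]]
wrist_force: [-0.0, 0.4, -0.4]
opening: 0.0098
grip_force: 25.0
t: 8.2
tool_pos: [0.5436, -0.212, 0.0975]
tool_rot: [[0.888, -0.459, -0.0], [-0.459, -0.888, 0.002], [-0.001, -0.001, -1.0]]
wrist_force: [0.4, 4.8, 2.2]
opening: 0.0096
grip_force: 25.0
t: 9.2
tool_pos: [0.5436, -0.213, 0.0976]
tool_rot: [[0.889, -0.458, 0.0], [-0.458, -0.889, -0.0], [0.0, 0.0, -1.0]]
wrist_force: [-0.1, -0.7, -0.3]
opening: 0.0346
grip_force: 0.0
[-2.91309756e+01  1.55772956e+01  1.00687622e+02 -2.30429454e-03
  6.37313507e+01  8.81513590e+01]
```

View pics/c3.png

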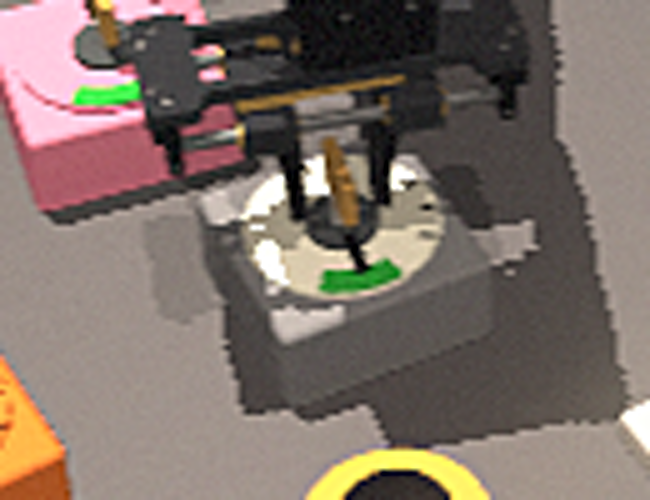

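The pointer stands in the middle of the green band, with its tip at crop (362,268). Next I'll lift clear and refine the handle and marker positions from the depth images.

```bash
python3 -m jog '{"dp":[[0,0,10],[0,0,20],[0,0,20],[0,0,20],[0,0,20],[0,0,20],[0,0,0],[0,0,0],[0,0,0],[0,0,0]],"angular":[[0,0,0],[0,0,0],[0,0,0],[0,0,0],[0,0,0],[0,0,0],[0,0,0],[0,0,0],[0,0,0],[0,0,0]]}' 0.5
python3 - <<'E'
from h import *
u=np.array([.252,-.968]); n=np.array([.968,.252])
for nm in('top','scene'):
    q=np.load(nm+'0.npz'); p,d=q['p'],q['d']; h=cv2.cvtColor(p,cv2.COLOR_RGB2HSV)
    m=camera_model(nm); f=200/np.tan(np.radians(m['vfov']/2)); T=np.array(m['world_from_camera'])
    v,x=np.mgrid[:400,:640]; P=np.stack([(x-m['cx'])/f*d,-(v-m['cy'])/f*d,-d],-1)@T[:3,:3].T+T[:3,3]
    near=(abs(P[...,0]-.59)<.1)&(abs(P[...,1]-.14)<.1)&(d>0)
    te=near&(cv2.inRange(h,(75,100,40),(95,255,255))>0); re=near&((h[...,0]<6)|(h[...,0]>174))&(h[...,1]>150)&(h[...,2]>90)
    for l,k in(('teal',te),('red',re)):
        Q=P[k]; U=Q[:,:2]@u; N=Q[:,:2]@n
        print(nm,l,len(Q),'u',np.percentile(U,[2,50,98]).round(4),'n',np.percentile(N,[2,50,98]).round(4),'z',np.percentile(Q[:,2],[2,50,98]).round(4))
        if l=='teal':
            for z0,z1 in((.05,.095),(.1,.115)):
                s=(Q[:,2]>z0)&(Q[:,2]<z1); print('  z',z0,s.sum(),np.percentile(U[s],[5,50,95]).round(4),np.percentile(N[s],[5,50,95]).round(4))
    uu=ray(nm,np.argwhere(re)[:,::-1],.046)[:,:2]; print('  red ray u,n',(uu@u).mean(),(uu@n).mean())
E
```

```text
t: 10.25
tool_pos: [0.5428, -0.2125, 0.206]
tool_rot: [[0.889, -0.458, -0.002], [-0.458, -0.889, 0.001], [-0.003, -0.0, -1.0]]
wrist_force: [0.4, -0.2, -0.4]
opening: 0.0437
grip_force: 0.0
top teal 54 u [-0.0205 -0.0154 -0.0123] n [0.5716 0.5826 0.5987] z [0.0526 0.1062 0.1122]
  z 0.05 12 [-0.0178 -0.013  -0.0123] [0.5716 0.5731 0.5925]
  z 0.1 39 [-0.0201 -0.0161 -0.0126] [0.5724 0.586  0.5984]
top red 34 u [0.0306 0.036  0.0411] n [0.6222 0.6343 0.6434] z [0.0323 0.0465 0.0531]
  red ray u,n 0.03599170742641767 0.6328493552672086
scene teal 158 u [-0.0225 -0.0148 -0.0091] n [0.576  0.5911 0.6046] z [0.0454 0.0802 0.1078]
  z 0.05 106 [-0.0184 -0.0146 -0.0098] [0.5785 0.5911 0.604 ]
  z 0.1 29 [-0.0228 -0.0153 -0.0126] [0.5789 0.5919 0.6036]
scene red 33 u [0.0294 0.0376 0.0415] n [0.6272 0.638  0.648 ] z [0.0354 0.0433 0.0479]
  red ray u,n 0.04036548374392917 0.6391379510869858
```

```bash
python3 -m jog '{"dp":[[2,38,0],[2,38,0],[2,38,0],[2,38,0],[2,38,0],[2,38,0],[2,38,0],[2,38,0],[2,38,0],[3,34,0]],"angular":[[0,0,0.073],[0,0,0.073],[0,0,0.073],[0,0,0.073],[0,0,0.073],[0,0,0.073],[0,0,0.073],[0,0,0.073],[0,0,0.073],[0,0,0.073]]}' 0.46
python3 -m jog '{"dp":[[0,0,0],[0,0,0],[0,0,0],[0,0,0],[0,0,0],[0,0,0],[0,0,0],[0,0,0],[0,0,0],[0,0,0]],"angular":[[0,0,0],[0,0,0],[0,0,0],[0,0,0],[0,0,0],[0,0,0],[0,0,0],[0,0,0],[0,0,0],[0,0,0]]}'
python3 - <<'E'
from h import *
s=robot.read_state();R=np.array(s['tool_rot']);print(np.degrees(np.arctan2(R[1,1],R[0,1])),s['qpos'])
E
```

```text
t: 11.25
tool_pos: [0.5638, 0.1648, 0.2065]
tool_rot: [[0.967, 0.254, -0.002], [0.254, -0.967, -0.0], [-0.002, -0.0, -1.0]]
wrist_force: [-0.3, 0.7, -0.6]
opening: 0.04
grip_force: 0.0
t: 12.25
tool_pos: [0.5646, 0.1631, 0.2075]
tool_rot: [[0.968, 0.251, 0.0], [0.251, -0.968, -0.0], [0.0, 0.0, -1.0]]
wrist_force: [-0.1, 0.4, 0.4]
opening: 0.0399
grip_force: 0.0
-75.4548788437148 [ 8.42286719e+00  9.18863275e+00  9.54609783e+01 -8.85876889e-04
  7.53494656e+01  8.38779701e+01]
```

```bash
python3 -m jog '{"dp":[[0,0,-20],[0,0,-20],[0,0,-15],[0,0,-15],[0,0,-15],[0,0,-12],[0,0,-12],[0,0,-9],[0,0,0],[0,0,0]],"angular":[[0,0,0],[0,0,0],[0,0,0],[0,0,0],[0,0,0],[0,0,0],[0,0,0],[0,0,0],[0,0,0],[0,0,0]]}'
python3 - <<'E'
from h import *
p,_=grab('scene','scene4'); c=cv2.resize(p[120:240,310:450],None,fx=5,fy=5,interpolation=2); cv2.imwrite('pics/c4.png',c[:,:,::-1])
E
```

```text
t: 13.25
tool_pos: [0.5648, 0.1631, 0.0896]
tool_rot: [[0.968, 0.251, 0.0], [0.251, -0.968, 0.0], [0.0, 0.0, -1.0]]
wrist_force: [0.2, -0.6, -1.0]
opening: 0.0401
grip_force: 0.0
```

View pics/c4.png

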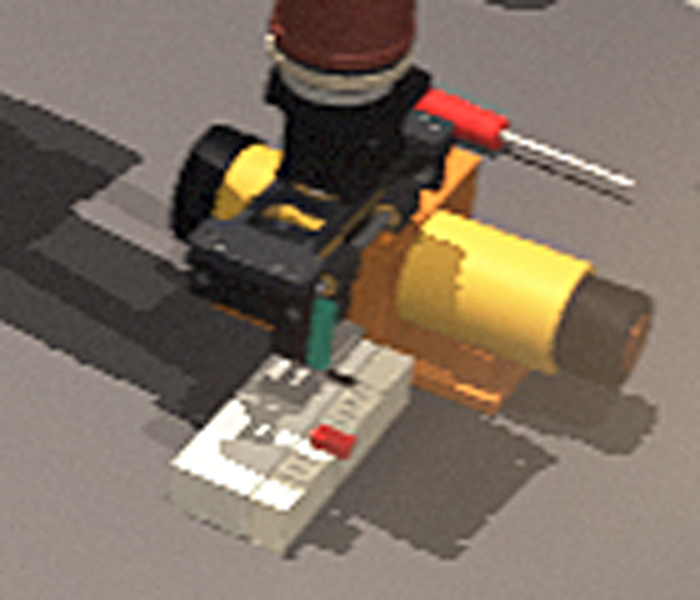

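The handle at crop (318,330) is between the fingers. The slide's pointer is at (342,378) and the marker at (332,440). I'll close with a firm grip.

```bash
python3 -m jog '{"dp":[[0,0,0],[0,0,0],[0,0,0],[0,0,0],[0,0,0],[0,0,0],[0,0,0],[0,0,0],[0,0,0],[0,0,0]],"angular":[[0,0,0],[0,0,0],[0,0,0],[0,0,0],[0,0,0],[0,0,0],[0,0,0],[0,0,0],[0,0,0],[0,0,0]]}' 0 40
```

```text
t: 14.3
tool_pos: [0.5647, 0.1632, 0.0897]
tool_rot: [[0.968, 0.251, 0.0], [0.251, -0.968, 0.0], [0.0, -0.0, -1.0]]
wrist_force: [-2.0, 3.1, 2.8]
opening: 0.0095
grip_force: 40.0
```

```bash
python3 -m jog '{"dp":[[1.25,-4.8,0],[1.25,-4.8,0],[1.25,-4.8,0],[1.25,-4.8,0],[1.25,-4.8,0],[1.25,-4.8,0],[1.25,-4.8,0],[1.25,-4.8,0],[0,0,0],[0,0,0]],"angular":[[0,0,0],[0,0,0],[0,0,0],[0,0,0],[0,0,0],[0,0,0],[0,0,0],[0,0,0],[0,0,0],[0,0,0]]}'
python3 - <<'E'
from h import *
p,_=grab('scene','scene5'); c=cv2.resize(p[175:235,340:410],None,fx=8,fy=8,interpolation=2); cv2.imwrite('pics/c5.png',c[:,:,::-1])
s=robot.read_state()['tool_pos']; print(s,s[:2]@np.array([.252,-.968]))
E
```

```text
t: 15.3
tool_pos: [0.575, 0.1245, 0.0897]
tool_rot: [[0.968, 0.251, 0.001], [0.251, -0.968, 0.001], [0.001, -0.0, -1.0]]
wrist_force: [0.5, 6.3, 2.2]
opening: 0.0097
grip_force: 40.0
[0.57496229 0.12456098 0.08974778] 0.024315469491091594
```

View pics/c5.png

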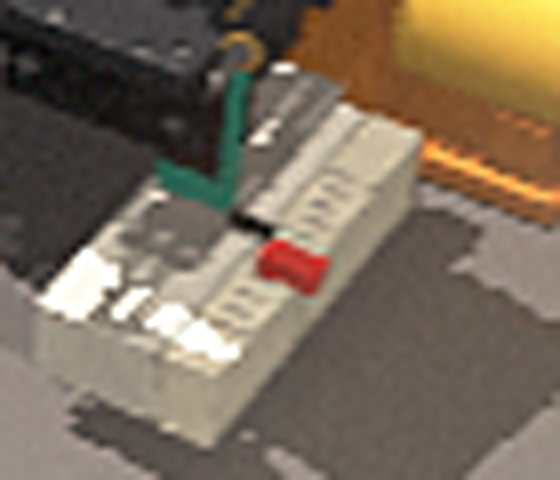

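The slide followed. The pointer tip is at crop (268,233), just short of the marker, whose top middle is near (295,260). I'll compute the remaining distance.

Run:
```python
from h import *
u=np.array([.252,-.968]); n=np.array([.968,.252])
p=np.load('scene5.npz')['p']
C=lambda x,y:(340+x/8-.44,175+y/8-.44)
for l,q,z in(('ptr base',(240,217),.042),('ptr tip',(268,233),.042),('mark top mid',(295,260),.046),('mark TL',(268,242),.046),('mark BL',(258,268),.046),('mark TR',(328,260),.046),('mark BR',(318,285),.046)):
    r=ray('scene',C(*q),z)[0,:2]; print(l,(r@u).round(4),(r@n).round(4))
sub=p[195:217,364:385]; print('R'); print(sub[...,0]); print('G'); print(sub[...,1])
```

```text
ptr base 0.0227 0.6082
ptr tip 0.0249 0.6211
mark top mid 0.0371 0.6383
mark TL 0.0337 0.6254
mark BL 0.0485 0.6292
mark TR 0.0304 0.6482
mark BR 0.0447 0.6516
R
[[ 38  42  41  45  44  66  98 112 108 109 100 108 178 217 214 197 179 193
  209 205 206]
 [ 49  42  40  47  51  62  92 111 109 106 112 177 218 213 210 178 162 164
  161 189 203]
 [ 46  51  42  47  41  70 106 140 137 105 170 221 215 213 181 179 207 212
  190 170 187]
 [ 47  47  44  52  46  73 132 144 109 128 181 215 211 164 184 227 177 157
  192 206 207]
 [ 42  46  47  48  40  95 131 111 169 220 212 216 184 183 220 215 213 194
  167 183 207]
 [114  79  50  38  51  94 113 154 203 215 211 186 171 205 194 144 146 198
  212 206 218]
 [120 122 112  89  77  65 111 196 230 217 189 170 200 209 212 209 188 186
  211 222 192]
 [115 117 114 121  82  28  32  39 126 177 184 194 209 194 164 154 193 212
  216 191 155]
 [110 112 111 107 106  85  36  26  22  28 109 165 188 211 210 188 171 192
  188 151 150]
 [112 113 100 110 184 199 162 145  91  34 157 220 193 155 160 197 212 197
  165 150 151]
 [106 104 100 170 220 213 221 181 140 180 225 21
[... 2281 characters left out ...]
1 169 160 185 191 153  96  39  45  44  47  57  58  49  88 141
  150 131  88]
 [188 185 178 158 176 202 201 204 197 170 162 135  59  53  51  56 119 153
  143 109  80]
 [190 186 160 174 201 165 136 177 200 203 207 205 162  90  48  89 142 142
  107  76  78]
 [185 160 170 200 201 201 204 182 168 182 195 169 137 138 146 155 153 124
   81  84  83]
 [144 173 219 187 153 153 187 202 200 209 191 141 138 131 141 152 126  76
   77  82  83]
 [145 178 184 202 206 184 158 181 220 186 133 140 141 137 144 135  96  81
   83  83  86]
 [255 255 154 133 155 207 204 208 181 138 141 143 143 137 125  91  78  80
   87  84  87]
 [255 255 255 200 181 154 153 161 148 139 147 148 146 132 102  80  84  86
   86  88  87]]
```

```bash
python3 -m jog '{"dp":[[0.5,-2.1,0],[0.5,-2.1,0],[0.6,-2.1,0],[0.6,-2.1,0],[0.6,-2.1,0],[0.5,-2.1,0],[0,0,0],[0,0,0],[0,0,0],[0,0,0]],"angular":[[0,0,0],[0,0,0],[0,0,0],[0,0,0],[0,0,0],[0,0,0],[0,0,0],[0,0,0],[0,0,0],[0,0,0]]}'
python3 - <<'E'
from h import *
p,_=grab('scene','scene6'); c=cv2.resize(p[185:225,350:400],None,fx=10,fy=10,interpolation=2)
t,_=grab('top','top6'); d=cv2.resize(t[140:200,235:305],None,fx=7,fy=7,interpolation=2)[:400]
k=np.zeros((400,c.shape[1]+d.shape[1],3),np.uint8); k[:c.shape[0],:500]=c[:400]; k[:d.shape[0],500:]=d; k=cv2.resize(k,None,fx=.8,fy=.8,interpolation=cv2.INTER_AREA); cv2.imwrite('pics/c6.png',k[:,:,::-1])
# has the marker moved?
for a in('scene5','scene6','scene0'):
    q=np.load(a+'.npz')['p'].astype(int); m=(q[...,0]>110)&(q[...,1]<75)&(q[...,2]<80); m[:190]=0;m[225:]=0;m[:,:360]=0;m[:,400:]=0
    y,x=np.nonzero(m); print(a,len(x),x.mean(),y.mean())
s=robot.read_state(); print(s['tool_pos'][:2]@np.array([.252,-.968]))
E
```

```text
t: 16.35
tool_pos: [0.5782, 0.1123, 0.0897]
tool_rot: [[0.968, 0.251, 0.001], [0.251, -0.968, 0.001], [0.001, -0.001, -1.0]]
wrist_force: [0.6, 6.9, 3.3]
opening: 0.0097
grip_force: 40.0
scene5 39 377.3333333333333 206.48717948717947
scene6 42 377.45238095238096 206.0952380952381
scene0 19 375.6842105263158 208.42105263157896
0.03697599393224226
```

View pics/c6.png

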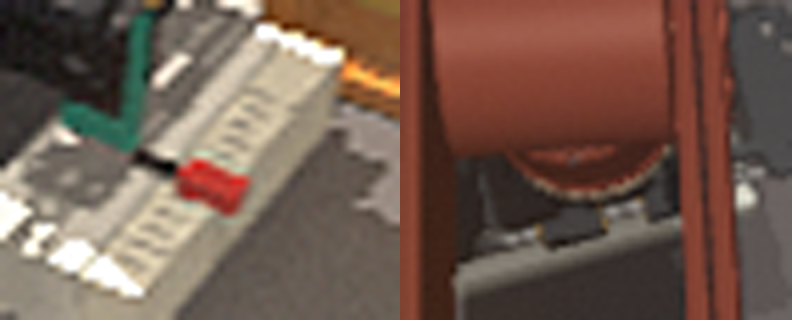

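Run:
```python
from h import *
u=np.array([.252,-.968]); n=np.array([.968,.252])
for a in('scene5','scene6'):
    q=np.load(a+'.npz')['p'].astype(int); g=q-0
    r=(q[...,0]-q[...,1]>50); r[:192]=0;r[225:]=0;r[:,:366]=0;r[:,395:]=0
    k=(q.max(2)<60); k[:192]=0;k[225:]=0;k[:,:367 if a=='scene6' else 369]=0;k[:,375:]=0; k[210:]=0
    R=np.argwhere(r)[:,::-1]
    t=ray('scene',R,.046)[:,:2]; b=ray('scene',R,.036)[:,:2]
    nn=t@n; s=(nn>np.percentile(nn,25))&(nn<np.percentile(nn,75))
    print(a,len(R),'far edge',(t@u)[s].min(),'near edge',(b@u)[s].max(),'mid',((t@u)[s].min()+(b@u)[s].max())/2)
    K=np.argwhere(k)[:,::-1]; w=ray('scene',K,.042)[:,:2]; s=w@n>.606
    print(K[s].tolist(),(w@u)[s].mean(),(w@n)[s].max())
```

```text
scene5 53 far edge -0.05224151927004441 near edge 0.04093728876150256 mid -0.0056521152542709265
[[369, 202], [370, 202], [371, 202], [370, 203], [371, 203], [372, 203], [373, 203], [373, 204]] 0.024354880651382405 0.6215836691563223
scene6 53 far edge -0.05224151927004441 near edge 0.03865253319200143 mid -0.00679449303902149
[[367, 204], [368, 204], [368, 205], [369, 205], [370, 205], [371, 205], [370, 206], [371, 206]] 0.03640210051309985 0.6209881916555977
```

Run:
```python
from h import *
u=np.array([.252,-.968]); n=np.array([.968,.252])
for a in('scene0','scene5','scene6'):
    q=np.load(a+'.npz')['p'].astype(int)
    r=(q[...,0]-q[...,1]>50); r[:200]=0;r[216:]=0;r[:,:366]=0;r[:,386:]=0
    R=np.argwhere(r)[:,::-1]; t=ray('scene',R,.046)[:,:2]; b=ray('scene',R,.036)[:,:2]
    nn=t@n; s=(nn>np.percentile(nn,20))&(nn<np.percentile(nn,80))
    lo,hi=(t@u)[s].min(),(b@u)[s].max()
    print(a,len(R),lo,hi,(lo+hi)/2,'mean@41mm',((t@u).mean()+(b@u).mean())/2, R.mean(0))
s=robot.read_state(); print(s['grip_force'],s['t'],np.abs(s['dq']).max())
```

```text
scene0 40 0.03201054695317594 0.03962552688072979 0.035818036916952865 mean@41mm 0.03513331001889959 [376.125 207.8  ]
scene5 43 0.029678559647962666 0.03962552688072979 0.034652043264346226 mean@41mm 0.03515232362121103 [375.97674419 207.74418605]
scene6 42 0.029678559647962666 0.03962552688072979 0.034652043264346226 mean@41mm 0.034888058777933065 [375.95238095 207.66666667]
39.99754512682557 16.45 0.08988721213212483
```

```bash
python3 -m jog '{"dp":[[-0.2,0.7,0],[0,0,0],[0,0,0],[0,0,0],[0,0,0],[0,0,0],[0,0,0],[0,0,0],[0,0,0],[0,0,0]],"angular":[[0,0,0],[0,0,0],[0,0,0],[0,0,0],[0,0,0],[0,0,0],[0,0,0],[0,0,0],[0,0,0],[0,0,0]]}' && python3 -c "
from bench import robot
print(robot.job_done())"
```

```text
t: 17.45
tool_pos: [0.578, 0.1131, 0.0897]
tool_rot: [[0.968, 0.251, 0.001], [0.251, -0.968, 0.001], [0.001, -0.001, -1.0]]
wrist_force: [-1.3, 6.2, 3.3]
opening: 0.0099
grip_force: 40.0
the job is handed in; nothing more can be done
None
```

The job is handed in (no verdict was returned): the timer key is in the middle of the green band, and the gripper is holding the shutter slide with its pointer about 1 mm from the middle of the red marker, which has not moved.

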